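Make up the water-sampling kit and the reagent kit

TASK

Make up two kits from the stock standing loose on the bench. Sampling kit, in the steel tray: the taller white bottle stands in the narrow compartment and the squat jar with the black lid stands in the wide compartment, with the flat aluminium tin laid centred on top of the jar; reagent kit, in the white block: the shorter white bottle stands in the large round well and the brown bottle in the small one. Leave everything in its place upright and let go, and do not shift or knock over the wash bottle.

Things in the scene. Friction and masses are not known exactly. Their poses are not given: they have to be found in the camera images.
- tall_bottle_mid (a point): The taller white plastic bottle, narrow white cap: 44 mm diameter, 100 mm high; straight side up to 74 mm, then a shoulder to a cap 30 mm across. About 140 g, loose, standing on the bench (z = 0). The listed point is on its axis, half-way up; z up; it is round, so its yaw does not matter.
- short_bottle_mid (a point): The shorter white plastic bottle, wide white cap: 56 mm diameter, 72 mm high; straight side up to 46 mm, then a shoulder to a cap 44 mm across. About 130 g, loose, standing on the bench. The listed point is on its axis, half-way up; z up; it is round, so its yaw does not matter.
- amber_bottle_mid (a point): Brown glass bottle with small black cap: 40 mm diameter, 84 mm high; straight side up to 58 mm, cap 28 mm across. About 120 g, loose, standing on the bench. The listed point is on its axis, half-way up; z up; it is round, so its yaw does not matter.
- jar_mid (a point): Squat white jar with a flat black lid of full width: a plain cylinder 60 mm in diameter, 60 mm high. About 180 g, loose, standing on the bench. The listed point is on its axis, half-way up; z up; it is round, so its yaw does not matter.
- tin_mid (a point): Flat round closed aluminium sample tin: a plain cylinder 60 mm in diameter, 22 mm high. About 60 g, loose, lying flat on the bench. It goes on top of the jar; centred there its mid point is 41 mm above the jar's. The listed point is on its axis, half-way up; z up; it is round, so its yaw does not matter.
- tray: Sampling kit: open stainless steel tray, 90 (x) by 176 mm (y), fixed. Origin: centre of its underside, on the bench. Floor top at z 4 mm, walls (5 mm thick) and divider (12 mm) up to z 14 mm. Two compartments side by side along y: wide one, 80 (x) by 92 mm (y) inside, centre (0, +37 mm), for the jar; narrow one, 80 (x) by 62 mm (y), centre (0, -52 mm), for the taller white bottle.
- rack: Reagent kit: white plastic block 96 (x) by 184 (y) by 20 mm high, fixed. Origin: centre of its underside, on the bench. Two round wells open above, 12 mm deep (floors at z 8 mm): large one, 80 mm diameter, centre (0, +42 mm), for the shorter white bottle; small one, 60 mm diameter, centre (0, -50 mm), for the brown bottle.
- wash_bottle_mid (a point): Bystander, not to be disturbed: white wash bottle with red cap and bent spout, 56 mm in diameter, 150 mm high with the spout, which reaches 37 mm from its axis. Loose, stands on the bench between the two kit carriers. The listed point is on its axis, 55 mm up.
Not all that is in view belongs to the job. Leave any purple or yellow look-alike of the tray alone.

How it is judged:
By the outcome, as a careful person would: the job done as asked, in the order asked, and still so for the second after the job is handed in, with the robot touching nothing.
It also fails if it takes over 144 s, if anything falls off the work surface, if the arm or the gripper's body presses on something with over 40 N, if the wrist force passes 120 N, or if a joint passes its speed limit or range.

ROBOT

A 6-joint arm with a two-finger parallel gripper is mounted at the origin on the work surface. World frame = base frame: x ahead of the robot, y to its left, z up, the work surface at z = 0. Lengths are in m, angles in rad, forces in N, time in s.
With the tool pointing down it reaches from about 0.275 to 0.775 m from the base axis. Payload 14.6 kg.
Tool frame: the origin (TCP) lies midway between the tips of the shut fingers; the grasp point (between the pads) lies 19 mm behind it (arm.pinch_z is the distance from the TCP to the grasp point, in m); z points along the fingers, y is the line along which they close (so a half turn about z gives the same grasp; the last joint's range is limited). The gripper opens to 85 mm and grips with 20 to 120 N. Pads are 22 mm wide; open, the fingers measure 114 mm over their backs; the gripper's body (76 mm by 85 mm) begins 54 mm behind the grasp point. The pads swing forward as they close: fully open they stand 13 mm farther back than shut.
Start: joints at [1.125, 0.263, -0.048, 1.259, 0, 1.415], TCP at [0.151, 0.503, 0.231] pointing down, gripper open.
Joint ranges: [-2.65, 2.65], [-0.89, 1.7], [-1.18, 1.37], [-2.13, 2.11], [-1.35, 1.29], [-3.14, 3.14]. Speed limits (rad/s): [1.89, 1.89, 2.57, 2.79, 3.14, 3.14].

INTERFACE

Orientations are given as a rotation vector (axis times angle).
In Python, from rig import telemetry, vision, workorder, finder, arm gives the robot as it stands.
- The arm moves only by the tool apply_moves, never from a script. Its argument "steps" is a list of rows, each a list of 3 entries, a list of its own where there are three numbers: the opening, from 0 (shut) to 1 (fully open), then the shift along the world's x, y, z in mm, then the turn, a rotation vector about the world's x, y, z in rad. In form: [[claw, [x, y, z], [wx, wy, wz]], ...]. A call has 1 to 12 rows; each row shifts and turns the commanded pose from where the row before left it; what a row does not reach is not made up. A row lasts 1/8 s, in which the tool goes at most 62.5 mm and 10.7 degrees, less where a joint would pass 70% of its speed; a pose out of reach is approached as far as the arm can. A call with a gripper value outside its range is refused whole. The fingers move at their own pace and stop on an object; the grip force is fixed at half the most. Time passes only in rows, so rows that do not move let the fingers close. It gives the time, the measured TCP pose, the force, the opening and the grip force at its end, in the units of the state.
- telemetry.get_obs(): the state, without advancing time (a new reading comes with each control period).
- vision.camera(name): name is "side" or "top" or "wrist"; returns a dict with "frame" (420x560x3 uint8, blue, green, red), "fov_y" (degrees; the focal length in pixels is half the picture's height over the tangent of half this angle, whatever the lens; pixels are square), "cx", "cy" (the principal point, pixels), "rvec" (rotation vector, rad) and "tvec" (3), from world to camera coordinates, as OpenCV has them. Camera axes: x right, y down, z forward; pixel columns grow to the right and rows downward; lengths in m; the calibration is good to about 2 mm. The wrist camera is an equidistant fisheye: a pixel r from the principal point sees the ray r / f radians off the axis. A picture is of the moment at which its call begins. There is no depth.
- workorder.hand_in(): hands the job in; it is judged then, once.
Trained networks look in the newest picture that a camera, given by its name, has taken for a name from the list of things; names that differ only in an ending like _2 or _b are one class to them, and where a whole thing is asked for, a point or a joint stands for the part that bears it (a point fixed in the world has none). Each returns a list of dicts, best first, with "p" (0 to 1); they miss things now and then, are a little off and sometimes report something else, mostly with a low value. They report only what shows in the picture. A call takes as long as a camera call. They do not tell look-alikes from the thing itself.
- finder.trace(camera, label): "pixels" (420x560 bool, what is visible of it) and "rect" ([left, top, right, bottom] in pixels, round what is visible of it).
The state is a dict: "t": time; "joint_pos": joint angles; "qd": joint speeds; "joint_efforts": joint torques, N m; "position": TCP position; "orientation": TCP orientation; "wrist_force": force on the tool from outside, world axes, zero at the start; "torque": the same for the moment, N m; "gripper_width": finger opening in m; "grasp_force": force on a finger pad.
Only numpy, scipy, OpenCV 4.12 (cv2) and the standard library are available. Lean on these libraries where they do the work, as an engineer would, in place of code of your own. Each camera call takes 0.05 s, during which the arm holds its last target. There are 200 camera calls.

## Working session

There is one attempt and no reset: what is moved stays moved. The work goes in short steps, Python scripts to look and compute and a tool call to move; the robot and the scene stay as the last step left them, time stands still between calls to the robot, and variables do not carry over. Pictures are saved under pics/ and viewed, at most 14 in all, crops included, and the job is handed in when it is done.

Besides the shell and the picture viewer there is one more tool, called after "Request:" as name(argument=value, ...), one argument or row to a line, values as JSON. apply_moves: Moves the arm, as the interface text tells. Its arguments: {"type":"object","properties":{"steps":{"type":"array"}},"required":["steps"]}

```bash
mkdir -p pics
python3 - <<'E'
from rig import telemetry, vision, finder
import cv2
for c in("top","side"):
    d=vision.camera(c); cv2.imwrite(f"pics/{c}0.png",d["frame"]); print(c,d["fov_y"],d["cx"],d["cy"],d["rvec"],d["tvec"])
    for n in "tall_bottle_mid short_bottle_mid amber_bottle_mid jar_mid tin_mid tray rack wash_bottle_mid".split():
        print(n,[(round(r["p"],2),r["rect"],int(r["pixels"].sum())) for r in finder.trace(c,n)][:4])
print(telemetry.get_obs())
E
```

```text
top 42.181195652713434 280.1774840913871 208.5182124560324 [ 2.08585521 -2.12302129  0.2244039 ] [-0.08956799  0.54674271  1.29485886]
tall_bottle_mid [(0.75, [232.5, 165.9, 252.6, 189.2], 319), (0.27, [181.1, 162.5, 205.6, 183.4], 445)]
short_bottle_mid [(0.85, [131.5, 171.6, 153.9, 196.8], 459), (0.43, [179.0, 164.6, 205.2, 183.5], 443)]
amber_bottle_mid [(0.82, [285.0, 163.8, 302.1, 187.9], 264)]
jar_mid [(0.82, [328.5, 174.8, 353.2, 198.7], 524)]
tin_mid [(0.74, [179.9, 162.7, 205.5, 181.0], 472)]
tray [(0.72, [295.7, 231.9, 361.9, 269.6], 2475), (0.68, [317.2, 313.2, 393.1, 361.4], 2691), (0.65, [377.7, 157.4, 450.7, 202.2], 2284), (0.63, [259.2, 100.6, 324.5, 130.6], 2195)]
rack [(0.77, [121.9, 227.2, 200.8, 271.2], 2820)]
wash_bottle_mid [(0.77, [227.4, 233.2, 254.9, 260.2], 490)]
side 46.869327391001995 279.42665889357323 205.06123534145024 [ 2.20448047 -0.41196654  0.21047879] [-0.53219089  0.12609169  1.07013419]
tall_bottle_mid [(0.55, [295.2, 165.9, 309.6, 205.2], 573)]
short_bottle_mid [(0.79, [255.5, 130.6, 273.0, 155.9], 484)]
amber_bottle_mid [(0.7, [320.1, 199.8, 336
[... 418 characters left out ...]
 0.9, 'joint_pos': array([ 1.12470542e+00,  2.63053208e-01, -4.82825646e-02,  1.25941322e+00,
       -2.70902695e-05,  1.41548951e+00]), 'qd': array([-4.83296838e-05, -5.05019004e-04, -1.35138424e-03,  1.53024595e-03,
        6.63368948e-04, -5.56428197e-04]), 'joint_efforts': array([ 1.42165798e-03, -6.37409449e+01,  3.84773648e+01,  7.85806642e-04,
        2.29902037e-05, -3.99786657e-07]), 'position': array([0.1505359 , 0.50295674, 0.23130896]), 'orientation': array([4.55149267e-01, 3.10840681e+00, 5.84113683e-05]), 'wrist_force': array([0.18225577, 1.16986132, 0.53656959]), 'torque': array([ 0.03019274,  0.00603141, -0.03823333]), 'grasp_force': 0.0, 'gripper_width': 0.08531678442596659}
```

View pics/top0.png

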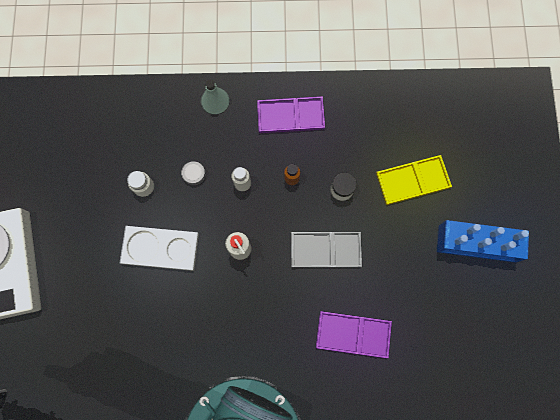

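View pics/side0.png

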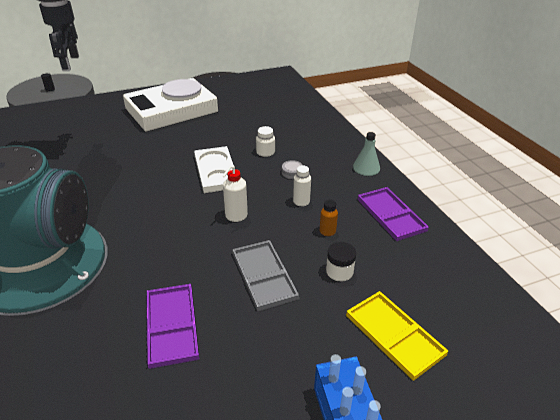

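The top view shows the stock in a row: short bottle (140,183), tin (193,173), tall bottle (241,179), amber bottle (292,174) and jar (343,186). Below it are the rack (159,248), wash bottle (238,245) and steel tray (326,250). The side view agrees, with the tray at (265,275). The purple and yellow trays, blue block and flask are not part of the job.

```bash
cat > h.py <<'E'
from rig import telemetry, vision, finder
import cv2, numpy as np
from scipy.optimize import least_squares
A=np.linspace(0,2*np.pi,16,endpoint=False); U=np.c_[np.cos(A),np.sin(A)]
def cyl(*rz):
    return np.vstack([np.c_[r*np.cos(t:=np.linspace(0,2*np.pi,40)),r*np.sin(t),0*t+z] for r,z in rz])/1000
def box(a,b,h): return np.array([[i*a/2,j*b/2,k] for i in(-1,1) for j in(-1,1) for k in(0,h)])/1000
M=dict(tall_bottle_mid=cyl((22,0),(22,74),(15,85),(15,100)),short_bottle_mid=cyl((28,0),(28,46),(22,55),(22,72)),
 amber_bottle_mid=cyl((20,0),(20,58),(14,68),(14,84)),jar_mid=cyl((30,0),(30,60)),tin_mid=cyl((30,0),(30,22)),
 tray=box(90,176,14),rack=box(96,184,20),wash_bottle_mid=cyl((28,0),(28,90)))
def proj(d,P):
    if d["name"]=="wrist":
        R=cv2.Rodrigues(np.array(d["rvec"]))[0]; C=P@R.T+np.array(d["tvec"]); rho=np.hypot(C[:,0],C[:,1])
        k=np.arctan2(rho,C[:,2])/rho
        f=210/np.tan(np.radians(d["fov_y"]/2)); return np.c_[C[:,0]*k*f+d["cx"],C[:,1]*k*f+d["cy"]]
    f=210/np.tan(np.radians(d["fov_y"]/2)); K=np.array([[f,0,d["cx"]],[0,f,d["cy"]],[0,0,1]])
    return cv2.projectPoints(P,np.array(d["rvec"]),np.array(d["tvec"]),K,None)[0][:,0]
def cam(c,save=None):
    d=vision.camera(c); d["name"]=c
    if save: cv2.imwrite(f"pics/{save}.png",d["frame"])
    return d
def mask_support(m):
    n,l,s,_=cv2.connectedComponentsWithStats(m.astype(np.uint8)); m=l==1+np.argmax(s[1:,4])
    y,x=np.nonzero(m); P=np.c_[x,y]
    return (P@U.T).max(0)+0.5*np.abs(U).max(1)*0  # pixel centres
def fit(n,obs,x0,z=0):
    """obs: list of (camera dict, bool mask); solves x,y(,yaw)"""
    yawd=n in("tray","rack"); S=[mask_support(m) for _,m in obs]
    def res(v):
        c,s=(np.cos(v[2]),np.sin(v[2])) if yawd else (1,0)
        P=M[n]@np.array([[c,-s,0],[s,c,0],[0,0,1]]).T+[v[0],v[1],z]
        return np.concatenate([(proj(d,P)@U.T).max(0)-s for (d,_),s in zip(obs,S)])
    r=least_squares(res,list(x0[:2])+([0.] if yawd else []),loss="soft_l1",x_scale=.01)
    return r.x, np.abs(r.fun).mean()
def near(c,n,d,xy,z=0):
    p=proj(d,np.array([[xy[0],xy[1],z+M[n][:,2].max()/2]]))[0]; L=finder.trace(c,n); 
    L=[r for r in L if np.hypot((r["rect"][0]+r["rect"][2])/2-p[0],(r["rect"][1]+r["rect"][3])/2-p[1])<40]
    return (L[0] if L else None), p
E
python3 - <<'E'
from h import *
px=dict(tall_bottle_mid=(241,179),short_bottle_mid=(140,183),amber_bottle_mid=(292,174),jar_mid=(343,186),tin_mid=(193,173),tray=(326,250),rack=(159,248),wash_bottle_mid=(238,245))
t=cam("top");s=cam("side")
for n,p in px.items():
    # initial guess from top pixel at z=20mm
    g=least_squares(lambda v:proj(t,np.array([[v[0],v[1],.02]]))[0]-p,[.5,.1]).x
    obs=[]
    for c,d in(("top",t),("side",s)):
        r,_=near(c,n,d,g)
        if r: obs.append((d,r["pixels"]))
    x,e=fit(n,obs,g); print(n,len(obs),x.round(4),round(e,2),[ (fit(n,[o],g)[0].round(4)) for o in obs])
w=cam("wrist","w0");print(w["fov_y"],w["cx"],w["cy"])
R=cv2.Rodrigues(np.array(w["rvec"]))[0];print("campos",-R.T@np.array(w["tvec"]),R[2])
E
```

```text
tall_bottle_mid 2 [ 0.63   -0.0015] 0.54 [array([ 0.6289, -0.0008]), array([ 0.631 , -0.0024])]
short_bottle_mid 2 [0.6259 0.259 ] 0.79 [array([0.6251, 0.2595]), array([0.6266, 0.2564])]
amber_bottle_mid 2 [ 0.6416 -0.1317] 0.75 [array([ 0.6402, -0.131 ]), array([ 0.6428, -0.1323])]
jar_mid 2 [ 0.6083 -0.2617] 0.61 [array([ 0.6063, -0.2613]), array([ 0.6097, -0.2616])]
tin_mid 2 [0.656  0.1261] 1.09 [array([0.6554, 0.1258]), array([0.6566, 0.1276])]
tray 2 [ 0.4503 -0.2146 -0.0181] 1.18 [array([ 0.4483, -0.2141, -0.0181]), array([ 0.4511, -0.2146, -0.0157])]
rack 2 [ 0.4607  0.2094 -0.105 ] 2.21 [array([ 0.4602,  0.2084, -0.0875]), array([ 0.455 ,  0.2145, -0.2247])]
wash_bottle_mid 2 [0.4565 0.0068] 1.69 [array([0.4553, 0.0052]), array([0.4602, 0.0157])]
65.70646984690485 283.5631143107858 208.94886978234862
campos [0.07685409 0.52442267 0.374071  ] [ 0.28421116 -0.08416214 -0.9550606 ]
```

View pics/w0.png

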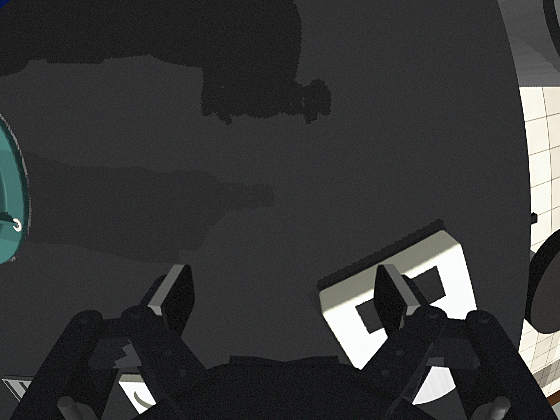

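The wrist view shows only bench, the scale at (410,300) and the open fingers. The two-camera fits agree to about 2 mm, so I start with the tall bottle.

Request:
apply_moves(
  steps=[
    [1,[40,-42,0],[0,0,0.0242]],
    [1,[40,-42,0],[0,0,0.0242]],
    [1,[40,-42,0],[0,0,0.0242]],
    [1,[40,-42,0],[0,0,0.0242]],
    [1,[40,-42,0],[0,0,0.0242]],
    [1,[40,-42,0],[0,0,0.0242]],
    [1,[40,-42,0],[0,0,0.0242]],
    [1,[40,-42,0],[0,0,0.0242]],
    [1,[40,-42,0],[0,0,0.0242]],
    [1,[40,-42,0],[0,0,0.0242]],
    [1,[40,-42,0],[0,0,0.0242]],
    [1,[40,-42,0],[0,0,0.0242]],
  ],
)

```text
t: 3.35
position: [0.6317, -0.0027, 0.2313]
orientation: [-0.0, 3.141, 0.0]
wrist_force: [0.6, 0.8, 0.0]
gripper_width: 0.0854
grasp_force: 0.0
```

Run:
```python
from h import *
o=telemetry.get_obs();print(o["position"],o["orientation"])
w=cam("wrist","w1")
for n,g in dict(tall_bottle_mid=(.63,-.0015),tin_mid=(.656,.126),amber_bottle_mid=(.6416,-.1317)).items():
    r,p=near("wrist",n,w,g); print(n,p, r and (r["p"],r["rect"],fit(n,[(w,r["pixels"])],g)))
```

```text
[ 0.63168394 -0.00268428  0.23130193] [-2.62178691e-04  3.14132507e+00  9.24467554e-05]
tall_bottle_mid [284.67412304 185.08798979] (0.84, [259.5, 158.7, 308.2, 213.4], (array([ 0.62967018, -0.00121281]), np.float64(0.7469213766075002)))
tin_mid [390.4541557  199.68691325] (0.75, [367.7, 176.2, 419.7, 223.2], (array([0.65687602, 0.12682276]), np.float64(0.4342808345536393)))
amber_bottle_mid [166.50673144 194.72298867] (0.6, [141.0, 170.1, 195.2, 223.5], (array([ 0.64230618, -0.13086901]), np.float64(0.6103832884521747)))
```

View pics/w1.png

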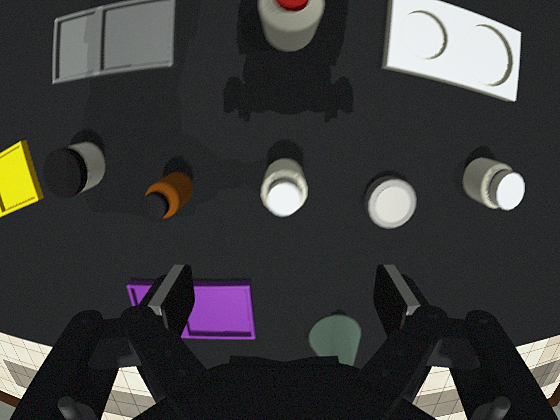

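The wrist view shows the tall bottle at (284,187) between the fingers, the amber bottle at (167,195) and the tin at (391,200). The wrist fits match the others to about 1 mm.

Request:
apply_moves(
  steps=[
    [1,[-2,1.5,-49],[0,0,0]],
    [1,[0,0,-49],[0,0,0]],
    [1,[0,0,-49],[0,0,0]],
    [1,[0,0,-49],[0,0,0]],
    [0,[0,0,0],[0,0,0]],
    [0,[0,0,0],[0,0,0]],
    [0,[0,0,0],[0,0,0]],
    [0,[0,0,0],[0,0,0]],
    [0,[0,0,0],[0,0,0]],
    [0,[0,0,0],[0,0,0]],
    [0,[0,0,20],[0,0,0]],
    [0,[0,0,20],[0,0,0]],
  ],
)

```text
t: 5.05
position: [0.6292, 0.0005, 0.0779]
orientation: [0.001, 3.139, -0.0]
wrist_force: [0.4, -0.3, -0.6]
gripper_width: 0.0424
grasp_force: 61.1
```

Request:
apply_moves(
  steps=[
    [0,[0,0,45],[0,0,0]],
    [0,[0,0,45],[0,0,0]],
    [0,[-22.5,-33.4,0],[0,0,0]],
    [0,[-22.5,-33.4,0],[0,0,0]],
    [0,[-22.5,-33.4,0],[0,0,0]],
    [0,[-22.5,-33.4,0],[0,0,0]],
    [0,[-22.5,-33.4,0],[0,0,0]],
    [0,[-22.5,-33.4,0],[0,0,0]],
    [0,[-22.5,-33.4,0],[0,0,0]],
    [0,[-22.5,-33.4,0],[0,0,0]],
    [0,[0,0,0],[0,0,0]],
  ],
)

```text
t: 6.42
position: [0.4478, -0.2687, 0.1672]
orientation: [0.005, 3.139, -0.003]
wrist_force: [-0.3, -0.4, -1.5]
gripper_width: 0.0427
grasp_force: 61.3
```

Run:
```python
from h import *
w=cam("wrist","w2");o=telemetry.get_obs();print(o["position"],o["wrist_force"])
r,p=near("wrist","tray",w,(.45,-.2146)); 
c=M["tray"]+[.4503,-.2146,0];print(proj(w,c).round(),r and r["rect"])
f=w["frame"].copy()
th=-.018;R=np.array([[np.cos(th),-np.sin(th),0],[np.sin(th),np.cos(th),0],[0,0,1]])
for q in proj(w,M["tray"]@R.T+[.4503,-.2146,0]): cv2.circle(f,(int(q[0]),int(q[1])),3,(0,0,255),1)
cv2.imwrite("pics/w2.png",f)
```

```text
[ 0.44847447 -0.26766941  0.16701407] [-0.44874745  0.39229064 -1.35371925]
[[248. 147.]
 [247. 149.]
 [424. 150.]
 [429. 152.]
 [251. 235.]
 [250. 240.]
 [415. 233.]
 [420. 238.]] [248.4, 144.5, 430.5, 236.3]
```

View pics/w2.png

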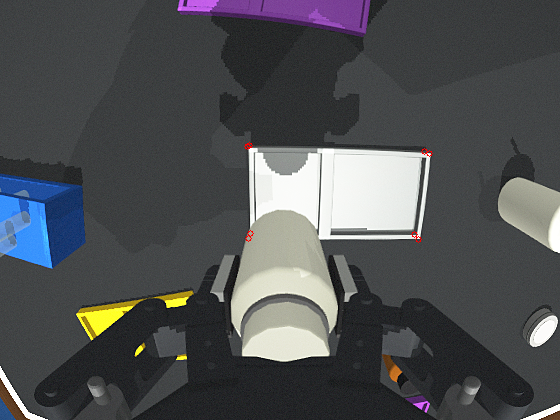

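The wrist view shows the bottle held in line with the narrow compartment, and the fitted tray corners (red) lie on the real ones at (248,147), (428,152), (250,236) and (418,237). I lower it now.

Request:
apply_moves(
  steps=[
    [0,[0.5,1,-40],[0,0,0]],
    [0,[0,0,-40],[0,0,0]],
    [0,[0,0,-35],[0,0,0]],
    [0,[0,0,-8],[0,0,0]],
    [0,[0,0,-4],[0,0,0]],
    [0,[0,0,0],[0,0,0]],
    [1,[0,0,0],[0,0,0]],
    [1,[0,0,0],[0,0,0]],
    [1,[0,0,0],[0,0,0]],
    [1,[0,0,0],[0,0,0]],
    [1,[0,0,30],[0,0,0]],
    [1,[0,0,45],[0,0,0]],
  ],
)

```text
t: 8.02
position: [0.4484, -0.2652, 0.1133]
orientation: [-0.001, -3.14, -0.003]
wrist_force: [0.1, -1.4, 0.4]
gripper_width: 0.0852
grasp_force: 0.0
```

Request:
apply_moves(
  steps=[
    [1,[0,0,50],[0,0,0]],
    [1,[40,1,0],[0,0,0]],
    [1,[40,1,0],[0,0,0]],
    [1,[40,1,0],[0,0,0]],
    [1,[40,1,0],[0,0,0]],
    [1,[0,0,0],[0,0,0]],
  ],
)

```text
t: 8.78
position: [0.6108, -0.2614, 0.1621]
orientation: [0.002, -3.141, -0.001]
wrist_force: [-1.2, -0.2, 0.0]
gripper_width: 0.0855
grasp_force: 0.0
```

Run:
```python
from h import *
w=cam("wrist","w3");o=telemetry.get_obs();print(o["position"])
r,p=near("wrist","jar_mid",w,(.6083,-.2617)); print(r and (r["p"],r["rect"],fit("jar_mid",[(w,r["pixels"])],(.6083,-.2617))))
s=cam("side");r,p=near("side","tall_bottle_mid",s,(.449,-.266)); print(r and (r["p"],r["rect"],fit("tall_bottle_mid",[(s,r["pixels"])],(.449,-.266),z=.004)))
```

```text
[ 0.6095487  -0.26143876  0.16241049]
(0.62, [246.8, 157.9, 322.6, 239.7], (array([ 0.60777692, -0.26146996]), np.float64(0.7699832365092032)))
(0.65, [260.3, 253.0, 285.8, 297.5], (array([ 0.45082955, -0.26632762]), np.float64(0.5598087213317413)))
```

Request:
apply_moves(
  steps=[
    [1,[-1.5,0,-49],[0,0,0]],
    [1,[0,0,-49],[0,0,0]],
    [1,[0,0,-49],[0,0,0]],
    [0,[0,0,0],[0,0,0]],
    [0,[0,0,0],[0,0,0]],
    [0,[0,0,0],[0,0,0]],
    [0,[0,0,0],[0,0,0]],
    [0,[0,0,0],[0,0,0]],
    [0,[0,0,40],[0,0,0]],
    [0,[0,0,50],[0,0,0]],
    [0,[0,0,50],[0,0,0]],
    [0,[0,0,0],[0,0,0]],
  ],
)

```text
t: 10.48
position: [0.6091, -0.2626, 0.1605]
orientation: [0.001, 3.136, -0.005]
wrist_force: [0.6, -1.4, -2.5]
gripper_width: 0.059
grasp_force: 65.2
```

Request:
apply_moves(
  steps=[
    [0,[-31.4,17,0],[0,0,0]],
    [0,[-31.4,17,0],[0,0,0]],
    [0,[-31.4,17,0],[0,0,0]],
    [0,[-31.4,17,0],[0,0,0]],
    [0,[-31.4,17,0],[0,0,0]],
    [0,[0,0,0],[0,0,0]],
    [0,[0,0,-45],[0,0,0]],
    [0,[0,0,-45],[0,0,0]],
    [0,[0,0,-35],[0,0,0]],
    [0,[0,0,0],[0,0,0]],
  ],
)

```text
t: 11.72
position: [0.4492, -0.176, 0.0292]
orientation: [-0.001, -3.138, -0.004]
wrist_force: [0.0, 0.7, -0.8]
gripper_width: 0.059
grasp_force: 65.3
```

Request:
apply_moves(
  steps=[
    [0,[1,0,-6],[0,0,0]],
    [0,[0,0,-3.5],[0,0,0]],
    [0,[0,0,0],[0,0,0]],
    [0.85,[0,0,0],[0,0,0]],
    [0.85,[0,0,0],[0,0,0]],
    [0.85,[0,0,0],[0,0,0]],
    [0.85,[0,0,30],[0,0,0]],
    [0.85,[0,0,50],[0,0,0]],
    [1,[0,0,60],[0,0,0]],
    [1,[0,0,60],[0,0,0]],
  ],
)

```text
t: 12.98
position: [0.4512, -0.1766, 0.2239]
orientation: [0.001, 3.141, -0.0]
wrist_force: [1.0, -1.4, -0.6]
gripper_width: 0.0856
grasp_force: 0.0
```

Request:
apply_moves(
  steps=[
    [1,[22.8,33.7,0],[0,0,0]],
    [1,[22.8,33.7,0],[0,0,0]],
    [1,[22.8,33.7,0],[0,0,0]],
    [1,[22.8,33.7,0],[0,0,0]],
    [1,[22.8,33.7,0],[0,0,0]],
    [1,[22.8,33.7,0],[0,0,0]],
    [1,[22.8,33.7,-20],[0,0,0]],
    [1,[22.8,33.7,-20],[0,0,0]],
    [1,[22.8,33.7,-20],[0,0,0]],
    [1,[0,0,0],[0,0,0]],
  ],
)

```text
t: 14.22
position: [0.6568, 0.1285, 0.1595]
orientation: [0.003, -3.139, -0.0]
wrist_force: [0.7, -1.0, 0.4]
gripper_width: 0.0855
grasp_force: 0.0
```

Run:
```python
from h import *
w=cam("wrist");o=telemetry.get_obs();print(o["position"])
g=(.6565,.1265);r,p=near("wrist","tin_mid",w,g); print(r and (r["p"],r["rect"],fit("tin_mid",[(w,r["pixels"])],g)))
g=(.45,-.176);obs=[]
for c in("side","top"):
    s=cam(c);r,p=near(c,"jar_mid",s,g,.004)
    if r: obs.append((s,r["pixels"])); print(c,r["p"],fit("jar_mid",obs[-1:],g,z=.004))
if obs: print(fit("jar_mid",obs,g,z=.004))
```

```text
[0.65653072 0.12734973 0.16067715]
(0.67, [247.7, 160.4, 315.7, 226.6], (array([0.65665241, 0.12628087]), np.float64(0.7992484655000642)))
side 0.71 (array([ 0.4527493 , -0.17589894]), np.float64(1.108139075049658))
top 0.84 (array([ 0.45157005, -0.17724479]), np.float64(0.3689424279227902))
(array([ 0.45216801, -0.17693959]), np.float64(0.7895031669783432))
```

Request:
apply_moves(
  steps=[
    [1,[0,-0.8,-50],[0,0,0]],
    [1,[0,0,-50],[0,0,0]],
    [1,[0,0,-40],[0,0,0]],
    [1,[0,0,-14],[0,0,0]],
    [1,[0,0,-7],[0,0,0]],
    [1,[0,0,0],[0,0,0]],
  ],
)

```text
t: 15.28
position: [0.6574, 0.1257, 0.0019]
orientation: [0.001, 3.14, 0.0]
wrist_force: [0.5, -0.0, 0.3]
gripper_width: 0.0852
grasp_force: 0.0
```

Request:
apply_moves(
  steps=[
    [0,[0,0,0],[0,0,0]],
    [0,[0,0,0],[0,0,0]],
    [0,[0,0,0],[0,0,0]],
    [0,[0,0,0],[0,0,0]],
    [0,[0,0,0],[0,0,0]],
  ],
)

```text
t: 15.9
position: [0.6574, 0.1258, 0.0023]
orientation: [0.0, 3.14, -0.0]
wrist_force: [-3.1, -0.2, 10.1]
gripper_width: 0.0582
grasp_force: 63.1
```

Request:
apply_moves(
  steps=[
    [0,[0,0,40],[0,0,0]],
    [0,[0,0,60],[0,0,0]],
    [0,[0,0,60],[0,0,0]],
    [0,[-22.8,-33.6,0],[0,0,0]],
    [0,[-22.8,-33.6,0],[0,0,0]],
    [0,[-22.8,-33.6,0],[0,0,0]],
    [0,[-22.8,-33.6,0],[0,0,0]],
    [0,[-22.8,-33.6,0],[0,0,0]],
    [0,[-22.8,-33.6,0],[0,0,0]],
    [0,[-22.8,-33.6,0],[0,0,0]],
    [0,[-22.8,-33.6,0],[0,0,0]],
    [0,[-22.8,-33.6,0],[0,0,0]],
  ],
)

```text
t: 17.4
position: [0.4508, -0.1777, 0.1614]
orientation: [0.0, 3.141, -0.001]
wrist_force: [-0.1, 0.0, -0.5]
gripper_width: 0.0579
grasp_force: 64.5
```

Request:
apply_moves(
  steps=[
    [0,[0,0,-30],[0,0,0]],
    [0,[0,0,-25],[0,0,0]],
    [0,[0,0,0],[0,0,0]],
    [0,[0,0,0],[0,0,0]],
  ],
)

```text
t: 17.9
position: [0.452, -0.1768, 0.1069]
orientation: [0.0, 3.14, -0.001]
wrist_force: [-0.4, 0.2, -1.3]
gripper_width: 0.0579
grasp_force: 64.6
```

Run:
```python
from h import *
w=cam("wrist","w4");o=telemetry.get_obs();print(o["position"],o["wrist_force"])
g=(.4515,-.1765);r,p=near("wrist","jar_mid",w,g,.004); print(r and (r["p"],r["rect"],fit("jar_mid",[(w,r["pixels"])],g,z=.004)))
s=cam("side","s4");z=o["position"][2]-.002
for c,d in(("side",s),("wrist",w)):
    r,p=near(c,"tin_mid",d,g,z); print(c,r and (r["p"],r["rect"],fit("tin_mid",[(d,r["pixels"])],g,z=z)))
cv2.imwrite("pics/c4.png",np.hstack([cv2.resize(s["frame"][180:330,180:380],(400,300)),cv2.resize(w["frame"],(400,300))]))
```

```text
[ 0.45216343 -0.1768597   0.10697371] [ 0.70131203 -0.39066475 -0.9216795 ]
(0.93, [233.4, 174.4, 332.4, 233.6], (array([ 0.44970713, -0.17700757]), np.float64(11.602192567725263)))
side (0.76, [241.2, 211.5, 271.8, 237.9], (array([ 0.44619096, -0.17451144]), np.float64(4.972133107375054)))
wrist (0.95, [218.6, 214.5, 351.3, 342.4], (array([ 0.4511603 , -0.17686364]), np.float64(1.178930224493517)))
```

View pics/c4.png

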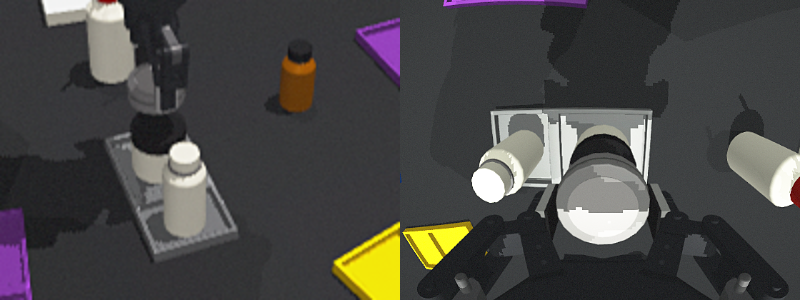

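The side crop shows the tin held over the jar, with the tall bottle upright in the narrow compartment. The wrist crop shows the tin (600,195) in line with the jar, and its fit (0.4512, -0.1769) is within 1 mm of the jar.

Request:
apply_moves(
  steps=[
    [0,[0.5,0,-25],[0,0,0]],
    [0,[0,0,-12],[0,0,0]],
    [0,[0,0,-3],[0,0,0]],
    [0,[0,0,-1],[0,0,0]],
    [0,[0,0,0],[0,0,0]],
  ],
)

```text
t: 18.77
position: [0.4519, -0.1765, 0.0663]
orientation: [0.0, 3.141, -0.0]
wrist_force: [-9.6, 5.1, 26.1]
gripper_width: 0.0578
grasp_force: 67.5
```

Request:
apply_moves(
  steps=[
    [0,[0,0,1],[0,0,0]],
    [0,[0,0,0],[0,0,0]],
    [0.85,[0,0,0],[0,0,0]],
    [0.85,[0,0,0],[0,0,0]],
    [0.85,[0,0,0],[0,0,0]],
    [0.85,[0,0,20],[0,0,0]],
    [0.85,[0,0,50],[0,0,0]],
    [1,[0,0,60],[0,0,0]],
  ],
)

```text
t: 19.77
position: [0.4514, -0.1763, 0.1968]
orientation: [-0.001, -3.14, -0.001]
wrist_force: [1.4, -0.6, 0.3]
gripper_width: 0.0851
grasp_force: 0.0
```

Run:
```python
from h import *
o=telemetry.get_obs();print(o["position"],o["wrist_force"])
w=cam("wrist");g=(.4515,-.1765);z=.064
r,p=near("wrist","tin_mid",w,g,z); print(r and (r["p"],r["rect"],fit("tin_mid",[(w,r["pixels"])],g,z=z)))
```

```text
[ 0.45140498 -0.17629424  0.19675924] [ 1.37395325 -0.58400555  0.28014737]
(0.59, [247.0, 170.1, 322.7, 238.5], (array([ 0.4516438 , -0.17676986]), np.float64(0.9133469844575952)))
```

Request:
apply_moves(
  steps=[
    [1,[0,0,33],[0,0,0]],
    [1,[15.9,39.6,0],[0,0,0]],
    [1,[15.9,39.6,0],[0,0,0]],
    [1,[15.9,39.6,0],[0,0,0]],
    [1,[15.9,39.6,0],[0,0,0]],
    [1,[15.9,39.6,0],[0,0,0]],
    [1,[15.9,39.6,0],[0,0,0]],
    [1,[15.9,39.6,0],[0,0,0]],
    [1,[15.9,39.6,0],[0,0,0]],
    [1,[15.9,39.6,0],[0,0,0]],
    [1,[15.9,39.6,-30],[0,0,0]],
    [1,[15.9,39.6,-30],[0,0,0]],
  ],
)

```text
t: 21.38
position: [0.6274, 0.2604, 0.1677]
orientation: [0.001, 3.141, -0.0]
wrist_force: [1.6, -0.1, -0.1]
gripper_width: 0.0856
grasp_force: 0.0
```

Run:
```python
from h import *
o=telemetry.get_obs();print(o["position"])
w=cam("wrist","w5")
for n,g in dict(short_bottle_mid=(.6259,.259),rack=(.46,.209)).items():
    r,p=near("wrist",n,w,g); print(r and (r["p"],r["rect"],fit(n,[(w,r["pixels"])],g)))
t=cam("top");r,p=near("top","rack",t,(.46,.209));print(fit("rack",[(t,r["pixels"])],(.46,.209)))
```

```text
[0.62741299 0.26036191 0.1676609 ]
(0.6, [247.2, 161.0, 317.5, 238.2], (array([0.62609821, 0.25930261]), np.float64(0.5041695114619091)))
(0.55, [126.0, 0.0, 330.5, 77.8], (array([ 0.46420217,  0.20810274, -0.07909203]), np.float64(7.749961782736142)))
(array([ 0.46124836,  0.20735192, -0.11974268]), np.float64(2.5618232871623414))
```

View pics/w5.png

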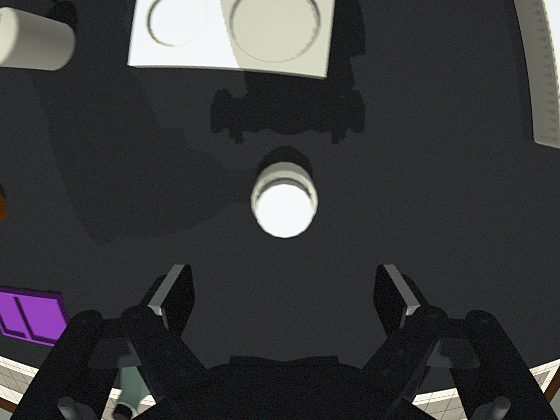

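The wrist view shows the short bottle at (284,200) centred between the fingers, with the rack above it at (230,35).

Request:
apply_moves(
  steps=[
    [1,[-1,-1,-49],[0,0,0]],
    [1,[0,0,-49],[0,0,0]],
    [1,[0,0,-48],[0,0,0]],
    [0,[0,0,0],[0,0,0]],
    [0,[0,0,0],[0,0,0]],
    [0,[0,0,0],[0,0,0]],
    [0,[0,0,0],[0,0,0]],
    [0,[0,0,0],[0,0,0]],
  ],
)

```text
t: 22.62
position: [0.6275, 0.258, 0.0256]
orientation: [0.001, 3.137, 0.001]
wrist_force: [-1.1, -2.4, 9.8]
gripper_width: 0.0536
grasp_force: 64.3
```

Request:
apply_moves(
  steps=[
    [1,[0,0,0],[0,0,0]],
    [1,[0,0,0],[0,0,0]],
    [1,[-0.5,0,-2],[0,0,0]],
    [1,[0,0,0],[0,0,0]],
  ],
)

```text
t: 23.12
position: [0.6252, 0.2579, 0.0206]
orientation: [-0.001, -3.141, 0.0]
wrist_force: [-0.2, -0.3, -0.4]
gripper_width: 0.0858
grasp_force: 0.0
```

Request:
apply_moves(
  steps=[
    [0,[0,0,0],[0,0,0]],
    [0,[0,0,0],[0,0,0]],
    [0,[0,0,0],[0,0,0]],
    [0,[0,0,0],[0,0,0]],
    [0,[0,0,0],[0,0,0]],
  ],
)

```text
t: 23.75
position: [0.6256, 0.2581, 0.0214]
orientation: [0.001, 3.141, 0.0]
wrist_force: [-0.9, -0.8, 6.3]
gripper_width: 0.054
grasp_force: 63.7
```

Request:
apply_moves(
  steps=[
    [0,[0,0,30],[0,0,0]],
    [0,[0,0,45],[0,0,0]],
    [0,[0,0,45],[0,0,0]],
    [0,[-40,-2,0],[0,0,0]],
    [0,[-40,-2,0],[0,0,0]],
    [0,[-40,-2,0],[0,0,0]],
    [0,[-40,-2,0],[0,0,0]],
    [0,[0,0,0],[0,0,0]],
  ],
)

```text
t: 24.75
position: [0.4629, 0.2498, 0.1411]
orientation: [0.001, -3.141, 0.0]
wrist_force: [1.1, -0.7, -1.8]
gripper_width: 0.0541
grasp_force: 63.8
```

Run:
```python
from h import *
o=telemetry.get_obs();print(o["position"],o["gripper_width"],o["wrist_force"])
w=cam("wrist");f=w["frame"].copy();z=o["position"][2]-.021
r,p=near("wrist","short_bottle_mid",w,(.465,.25),z);print(r and fit("short_bottle_mid",[(w,r["pixels"])],(.465,.25),z=z))
th=-.1;R=np.array([[np.cos(th),-np.sin(th),0],[np.sin(th),np.cos(th),0],[0,0,1]])
a=cyl((40,20))+[0,.042,0];b=cyl((30,20))+[0,-.05,0]
for q in proj(w,np.vstack([M["rack"],a,b])@R.T+[.461,.208,0]): cv2.circle(f,(int(q[0]),int(q[1])),1,(0,0,255),-1)
cv2.imwrite("pics/w6.png",f)
```

```text
[0.46287509 0.24978924 0.14110902] 0.05407250452425348 [ 1.11088529 -0.73189533 -1.83160969]
(array([0.46419131, 0.24977631]), np.float64(3.969163671803088))
```

View pics/w6.png

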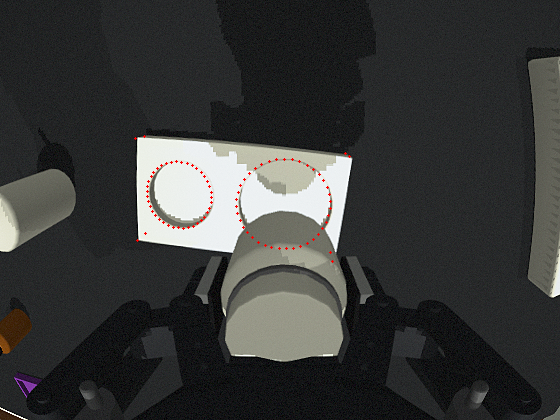

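The wrist view shows the rack and both wells lying on the overlay from my fit: large well at (285,203), small well at (180,194). The held bottle is over the large well.

Request:
apply_moves(
  steps=[
    [0,[1.5,0,-45],[0,0,0]],
    [0,[0,0,-40],[0,0,0]],
    [0,[0,0,-20],[0,0,0]],
    [0,[0,0,-4],[0,0,0]],
    [0,[0,0,-2],[0,0,0]],
    [0,[0,0,0],[0,0,0]],
  ],
)

```text
t: 25.6
position: [0.4676, 0.2501, 0.0304]
orientation: [0.001, 3.14, 0.001]
wrist_force: [0.6, -0.5, -1.5]
gripper_width: 0.0541
grasp_force: 63.8
```

Request:
apply_moves(
  steps=[
    [0,[-2,0,-1.5],[0,0,0]],
    [0,[0,0,0],[0,0,0]],
    [1,[0,0,0],[0,0,0]],
    [1,[0,0,0],[0,0,0]],
    [1,[0,0,0],[0,0,0]],
    [1,[0,0,0],[0,0,0]],
    [1,[0,0,30],[0,0,0]],
    [1,[0,0,50],[0,0,0]],
    [1,[0,0,60],[0,0,0]],
    [1,[0,0,60],[0,0,0]],
    [1,[0,0,0],[0,0,0]],
  ],
)

```text
t: 26.98
position: [0.4665, 0.2506, 0.2324]
orientation: [0.0, 3.135, 0.004]
wrist_force: [0.7, 0.3, -0.6]
gripper_width: 0.0854
grasp_force: 0.0
```

Run:
```python
from h import *
o=telemetry.get_obs();print(o["position"])
w=cam("wrist");g=(.465,.25);r,p=near("wrist","short_bottle_mid",w,g,.008);print(r and fit("short_bottle_mid",[(w,r["pixels"])],g,z=.008))
```

```text
[0.4665408  0.2505665  0.23235899]
(array([0.46751896, 0.25004296]), np.float64(0.9446982069388299))
```

Request:
apply_moves(
  steps=[
    [1,[16,-34.7,0],[0,0,0]],
    [1,[16,-34.7,0],[0,0,0]],
    [1,[16,-34.7,0],[0,0,0]],
    [1,[16,-34.7,0],[0,0,0]],
    [1,[16,-34.7,0],[0,0,0]],
    [1,[16,-34.7,0],[0,0,0]],
    [1,[16,-34.7,0],[0,0,0]],
    [1,[16,-34.7,0],[0,0,0]],
    [1,[16,-34.7,-20],[0,0,0]],
    [1,[16,-34.7,-20],[0,0,0]],
    [1,[16,-34.7,-20],[0,0,0]],
    [1,[0,0,0],[0,0,0]],
  ],
)

```text
t: 28.58
position: [0.6401, -0.1335, 0.1644]
orientation: [-0.004, -3.136, -0.002]
wrist_force: [0.2, 0.3, -0.4]
gripper_width: 0.0854
grasp_force: 0.0
```

Run:
```python
from h import *
o=telemetry.get_obs();print(o["position"])
w=cam("wrist");g=(.642,-.131);r,p=near("wrist","amber_bottle_mid",w,g);print(r and (r["rect"],fit("amber_bottle_mid",[(w,r["pixels"])],g)))
```

```text
[ 0.64011766 -0.13350022  0.1643921 ]
([262.7, 173.5, 313.4, 241.3], (array([ 0.64166254, -0.13087107]), np.float64(1.0095098117950778)))
```

Request:
apply_moves(
  steps=[
    [1,[1,2,-46],[0,0,0]],
    [1,[0,0,-46],[0,0,0]],
    [1,[0,0,-46],[0,0,0]],
    [1,[0,0,0],[0,0,0]],
    [0,[0,0,0],[0,0,0]],
    [0,[0,0,0],[0,0,0]],
    [0,[0,0,0],[0,0,0]],
    [0,[0,0,0],[0,0,0]],
    [0,[0,0,0],[0,0,0]],
    [0,[0,0,0],[0,0,0]],
  ],
)

```text
t: 29.92
position: [0.6429, -0.13, 0.0323]
orientation: [0.001, 3.139, -0.001]
wrist_force: [-1.8, 1.3, 11.4]
gripper_width: 0.0383
grasp_force: 59.5
```

Request:
apply_moves(
  steps=[
    [0,[0,0,40],[0,0,0]],
    [0,[0,0,60],[0,0,0]],
    [0,[0,0,60],[0,0,0]],
    [0,[-23.4,36,30],[0,0,0]],
    [0,[-23.4,36,0],[0,0,0]],
    [0,[-23.4,36,0],[0,0,0]],
    [0,[-23.4,36,0],[0,0,0]],
    [0,[-23.4,36,0],[0,0,0]],
    [0,[-23.4,36,0],[0,0,0]],
    [0,[-23.4,36,0],[0,0,0]],
    [0,[-23.4,36,0],[0,0,0]],
    [0,[0,0,-45],[0,0,0]],
  ],
)

```text
t: 31.42
position: [0.4552, 0.1604, 0.1778]
orientation: [-0.004, 3.135, 0.002]
wrist_force: [1.1, 0.0, -2.2]
gripper_width: 0.0385
grasp_force: 61.1
```

Request:
apply_moves(
  steps=[
    [0,[0,0,-50],[0,0,0]],
    [0,[0,0,0],[0,0,0]],
    [0,[0,0,0],[0,0,0]],
  ],
)

```text
t: 31.8
position: [0.4557, 0.1583, 0.1272]
orientation: [0.001, 3.14, 0.001]
wrist_force: [0.1, 0.3, -1.6]
gripper_width: 0.0382
grasp_force: 61.0
```

Run:
```python
from h import *
o=telemetry.get_obs();print(o["position"],o["wrist_force"])
w=cam("wrist");f=w["frame"].copy()
th=-.1;R=np.array([[np.cos(th),-np.sin(th),0],[np.sin(th),np.cos(th),0],[0,0,1]])
b=cyl((30,20))+[0,-.05,0]
for q in proj(w,np.vstack([M["rack"],b])@R.T+[.461,.208,0]): cv2.circle(f,(int(q[0]),int(q[1])),1,(0,0,255),-1)
cv2.imwrite("pics/w7.png",f)
```

```text
[0.4556602  0.15831796 0.12724335] [ 0.11135233  0.33031951 -1.63358819]
```

View pics/w7.png

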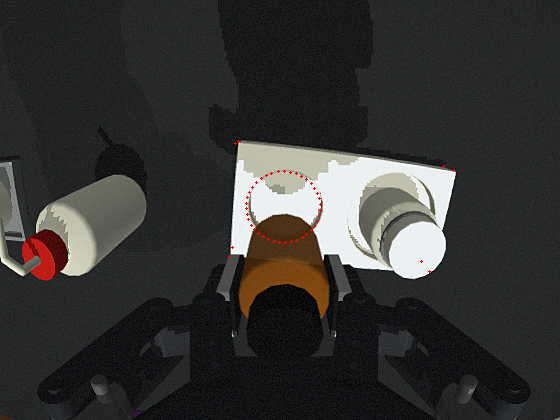

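The wrist view shows the brown bottle over the small well at (284,207), and the short bottle standing in the large well at (395,220). The wash bottle is undisturbed at (90,225).

Request:
apply_moves(
  steps=[
    [0,[0.5,0,-40],[0,0,0]],
    [0,[0,0,-30],[0,0,0]],
    [0,[0,0,-11],[0,0,0]],
    [0,[0,0,-3],[0,0,0]],
    [0,[0,0,0],[0,0,0]],
    [0,[0,0,0],[0,0,0]],
  ],
)

```text
t: 32.6
position: [0.4558, 0.1584, 0.0422]
orientation: [0.001, 3.14, 0.0]
wrist_force: [-0.1, -0.6, -0.9]
gripper_width: 0.0383
grasp_force: 61.0
```

Request:
apply_moves(
  steps=[
    [0,[0,0,-2],[0,0,0]],
    [0,[0,0,0],[0,0,0]],
    [0.7,[0,0,0],[0,0,0]],
    [0.7,[0,0,0],[0,0,0]],
    [0.7,[0,0,0],[0,0,0]],
    [0.7,[0,0,40],[0,0,0]],
    [0.7,[0,0,60],[0,0,0]],
    [1,[0,0,60],[0,0,0]],
    [1,[0,0,60],[0,0,0]],
    [1,[-10,40,0],[0,0,0]],
    [1,[-10,40,0],[0,0,0]],
    [1,[0,0,0],[0,0,0]],
  ],
)

```text
t: 34.1
position: [0.4345, 0.2401, 0.2592]
orientation: [0.004, -3.141, -0.0]
wrist_force: [-0.2, -0.3, 0.2]
gripper_width: 0.0852
grasp_force: 0.0
```

Run:
```python
from h import *
t=cam("top");s=cam("side");w=cam("wrist")
for n,g,z in(("tin_mid",(.4516,-.1767),.064),("jar_mid",(.4516,-.1767),.004),("tall_bottle_mid",(.4508,-.2663),.004),("short_bottle_mid",(.467,.25),.008),("amber_bottle_mid",(.456,.158),.008),("wash_bottle_mid",(.4565,.0068),0)):
    for c,d in(("top",t),("side",s),("wrist",w)):
        r,p=near(c,n,d,g,z)
        if r: x,e=fit(n,[(d,r["pixels"])],g,z=z); print(n,c,x.round(4),round(e,2))
cv2.imwrite("pics/c8.png",np.hstack([cv2.resize(s["frame"][130:330,170:350],(400,444)),cv2.resize(w["frame"],(400,444))]))
```

```text
tin_mid top [ 0.4519 -0.1773] 0.19
tin_mid side [ 0.4521 -0.1792] 0.69
tin_mid wrist [ 0.4529 -0.1736] 5.09
jar_mid top [ 0.4142 -0.1555] 8.55
jar_mid wrist [ 0.4528 -0.1761] 4.7
tall_bottle_mid top [ 0.4488 -0.2658] 0.29
tall_bottle_mid side [ 0.4504 -0.2668] 0.86
short_bottle_mid top [0.4628 0.2453] 2.76
short_bottle_mid side [0.4677 0.2514] 1.78
short_bottle_mid wrist [0.4675 0.2504] 1.14
amber_bottle_mid top [0.4525 0.1565] 0.2
amber_bottle_mid side [0.4559 0.1587] 0.94
amber_bottle_mid wrist [0.4547 0.158 ] 1.13
wash_bottle_mid top [0.454  0.0047] 0.96
wash_bottle_mid side [0.4589 0.0133] 2.77
wash_bottle_mid wrist [ 0.4564 -0.002 ] 6.89
```

View pics/c8.png

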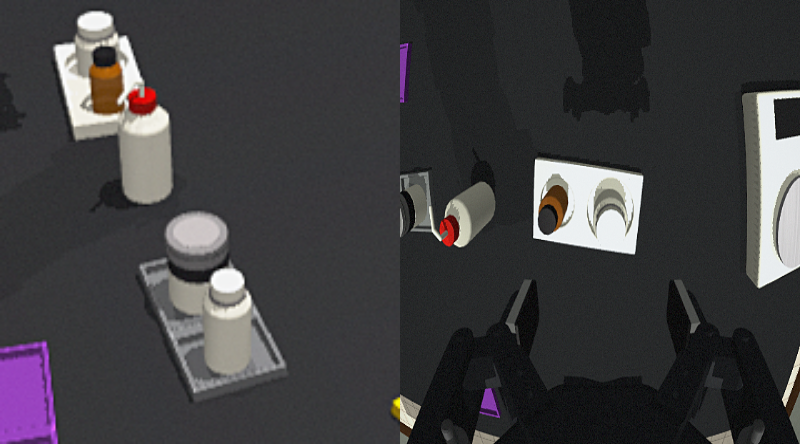

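The pictures show every item upright in its place: tin on jar at (198,255), tall bottle at (228,320), brown and short bottles in their wells, wash bottle standing.

```bash
python3 -c "from rig import workorder; print(workorder.hand_in())"
```

```text
the job is handed in; nothing more can be done
None
```

Both kits are made up and the job is handed in: the final camera check showed every item upright in its place and released, the tin centred on the jar, and the wash bottle standing where it was.

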